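Tighten the winged knob on the coffee grinder and lock its lever

TASK

The three-winged knob that holds the burr cover on top of the coffee grinder has worked loose: keep the fingers closed and, stroke after stroke, push its wings round clockwise (seen from above) with the fingertips until it is fully tight against its stop. Only then press the grinder's side lever all the way down with the fingertips to lock it. Do not pinch or lift anything, and leave the other things on the counter where they stand.

Things in the scene. Friction and masses are not known exactly. Their poses are not given: they have to be found in the camera images.
- grinder: Steel coffee grinder, fixed; box 150 mm deep (x), 130 wide (y), flat top (deck) 140 mm above the counter. Origin: centre of underside. Its front (spout) faces its -x. On the deck: the knob (vertical axis at x -20, y 0 mm) and behind it a dark bean hopper 104 mm wide, 40 mm high, front face 45 mm behind the knob's axis, so a finger cannot go right round. Lever on its -y side.
- knob_top (a point): Point on the knob's axis level with its wings' top, 34 mm above the deck, 174 above the counter; keeps this height as it turns. Black plastic knob: hub 22 mm across, three equal upright wings 120 degrees apart, each 7 mm thick, reaching 38 mm from the axis, from 10 to 34 mm above the deck. The frame's x axis points along one wing and turns with it.
- knob (a joint): Knob angle, rad, growing CLOCKWISE seen from above (tightening). Hard stop, fully tight, at 7.854; starts between 2.6 and 4.6 (0.5 to 0.85 turn to go). At the stop one wing points straight to the grinder's front (-x), as at every third of a turn before. Steady friction about 0.06 Nm (2 N at a wing); no spring: stays where left.
- wing0 (a point): Point on the top edge of one wing (the one along the knob frame's x axis), 26.5 mm from the knob's axis; turns with the knob.
- wing1 (a point): The same point on the next wing, 120 degrees counter-clockwise (seen from above) from wing0.
- wing2 (a point): The same point on the third wing, 240 degrees counter-clockwise from wing0.
- paddle (a point): Centre of the upper face of the steel paddle (30 long, 26 wide, 8 mm thick) ending the side lever, a rod pointing to the grinder's front. It turns about a level axis along y at grinder x 0, z 125 mm; paddle centre 90 mm from that axis, at grinder y -87 mm. Raised: slopes up 34 degrees, face 179 mm above the counter. Fully down: level, face 129 mm above the counter, at grinder x -90 mm.
- lever (a joint): Angle of the side lever in rad, growing as it is pressed down: 0 fully raised, hard stop at 0.6 fully down (level). It starts between 0 and 0.12. Friction about 0.2 Nm (2 to 3 N at the paddle); no spring: it stays where it is left.
- carafe: Smoky glass carafe, bystander, about 110 mm wide and 140 mm tall, with a handle; origin at the centre of its underside.
- canister: Plastic canister with a closed white flip-top lid, bystander, 106 mm wide, 143 mm tall; origin at the centre of its underside.
- pourover: White ceramic pour-over stand with a dripper cone, bystander, foot 150 x 140 mm, 190 mm tall; origin at the centre of its underside.
- cup: Stoneware cup, bystander, 76 mm wide, 70 mm tall, in front of the grinder under its spout; origin at the centre of its underside.
- spoon: Steel spoon, bystander, 150 mm long, lying on the counter.
- sugar_jar: Small glass jar with a cork top, bystander, 60 mm wide, 85 mm tall; origin at the centre of its underside.
Things that resemble listed ones, but are neither listed nor needed, are in the scene too. What is shaped like the grinder but green is not meant.

How it is judged:
On the way, in this order (a step that is already met when the one before it is completed fails the run):
1. the knob is turned clockwise fully to its stop (within 0.13 rad) while the lever is still up (value of joint knob above 7.72 rad and value of joint lever below 0.3 rad), for 0.1 s.
2. then the lever is pressed fully down (within 0.08 rad of its stop) (value of joint knob above 7.72 rad and value of joint lever above 0.52 rad), for 0.1 s.
At the end, for the whole second after the job is handed in: The knob is within 0.13 rad of its tight stop, the lever within 0.08 rad of its lower stop, both at rest, and every bystander is within 20 mm of where it stood (all of step 2 and velocity of joint each of knob, lever below 0.05 rad/s and distance of each of carafe, canister, pourover, cup, spoon, sugar_jar from where it was at the start of the episode below 0.02 m); the robot touches nothing.
It fails at once if a wing, the knob or the lever's paddle is taken between the fingers ((contact force between the fingers and knob above 0.3 N and z of the grasp point in the frame of knob_top below 0.01 m and (horizontal distance between the grasp point and wing0 below 0.008 m or horizontal distance between the grasp point and wing1 below 0.008 m or horizontal distance between the grasp point and wing2 below 0.008 m or horizontal distance between the grasp point and knob_top below 0.008 m)) or (contact force between the fingers and lever above 0.3 N and distance between the grasp point and paddle below 0.01 m)).
It fails at once if the lever is pressed down (past 0.3 rad) before the knob is tight (value of joint lever above 0.3 rad and not (value of joint knob above 7.72 rad)).
It fails at once if a bystander is lifted or pushed away by more than 20 mm (distance of any of carafe, canister, pourover, cup, spoon, sugar_jar from where it was at the start of the episode above 0.02 m).
It also fails if it takes over 64 s, if anything falls off the work surface, if the arm or the gripper's body presses on something with over 40 N, if the wrist force passes 120 N, or if a joint passes its speed limit or range.

ROBOT

A 6-joint arm with a two-finger parallel gripper is mounted at the origin on the work surface. World frame = base frame: x ahead of the robot, y to its left, z up, the work surface at z = 0. Lengths are in m, angles in rad, forces in N, time in s.
With the tool pointing down it reaches from about 0.375 to 0.975 m from the base axis. Payload 3.8 kg.
Tool frame: the origin (TCP) lies midway between the tips of the shut fingers; the grasp point (between the pads) lies 19 mm behind it; z points along the fingers, y is the line along which they close (so a half turn about z gives the same grasp; the last joint's range is limited). The gripper opens to 85 mm and grips with 20 to 120 N. Pads are 22 mm wide; open, the fingers measure 114 mm over their backs; the gripper's body (76 mm by 85 mm) begins 54 mm behind the grasp point. The pads swing forward as they close: fully open they stand 13 mm farther back than shut.
Start: joints at [-1.176, 0.264, 1.604, -0, 1.274, -0.037], TCP at [0.282, -0.613, 0.231] pointing down, gripper open.
Joint ranges: [-2.63, 2.63], [-0.94, 2.18], [0.31, 2.57], [-1.31, 4.45], [0, 2.66], [-2.55, 2.55]. Speed limits (rad/s): [2.57, 2.57, 3.14, 3.14, 3.14, 3.14].

INTERFACE

Orientations are given as a rotation vector (axis times angle).
In Python, from workcell import sensors, viewer, job gives the robot as it stands.
- The arm moves only by the shell command python3 -m inch 'ROWS' [FORCE]. ROWS is JSON, one flat list of numbers, 7 for each row, row after row: the shift along the tool's x, y, z in mm, then the turn, a rotation vector about the tool's x, y, z in degrees, then the finger opening in mm, from 0 to 85.4. A call has exactly 8 rows; each row shifts and turns the commanded pose from where the row before left it, along the tool's axes as they then stand; what a row does not reach is not made up. A row lasts 1/10 s, in which the tool goes at most 50 mm and 8.59 degrees, less where a joint would pass 70% of its speed; a pose out of reach is approached as far as the arm can. A call is refused whole if a number of a shift passes 50 or a number of a turn 8.59, either way. A call with a gripper value outside its range is refused whole. The fingers move at their own pace and stop on an object; FORCE is the grip in N (left out, the last holds). Time passes only in rows, so rows that do not move let the fingers close, or fill a call up. It gives the time, the measured TCP pose, the force, the opening and the grip force at its end, in the units of the state.
- sensors.read_state(): the state, without advancing time (a new reading comes with each control period).
- viewer.read_camera(name): name is "scene" or "side" or "wrist"; returns the picture (384x512x3 uint8, red, green, blue); there is no depth.
- viewer.camera_params(name): a dict with "K" (3x3 intrinsics, pixels), "world_to_cam" (4x4, takes a point from world to camera coordinates). Camera axes: x right, y down, z forward; pixel columns grow to the right and rows downward; lengths in m; the calibration is good to about 2 mm. A picture is of the moment at which its call begins: read the wrist's pose just before it. camera_params takes no time and is no camera call; for the wrist camera it gives the pose at the moment of the call.
- job.finish_job(): hands the job in; it is judged then, once.
The state is a dict: "time": time; "q": joint angles; "joint_vel": joint speeds; "joint_torque": joint torques, N m; "tool_pos": TCP position; "tcp_rot": TCP orientation; "wrist_force": force on the tool from outside, world axes, zero at the start; "torque": the same for the moment, N m; "width": opening from 0.0 (shut) to 1.0 (fully open); "grip_force": force on a finger pad.
Only numpy, scipy, OpenCV 4.12 (cv2) and the standard library are available. Lean on these libraries where they do the work, as an engineer would, in place of code of your own. Each camera call takes 0.05 s, during which the arm holds its last target. There are 200 camera calls.

## Working session

There is one attempt and no reset: what is moved stays moved. The work goes in short steps, Python scripts to look and compute and a shell command to move; the robot and the scene stay as the last step left them, time stands still between calls to the robot, and variables do not carry over. Pictures are saved under pics/ and viewed, at most 10 in all, crops included, and the job is handed in when it is done.

```bash
mkdir -p pics; ls
python3 - <<'E'
from workcell import sensors, viewer
import cv2
s=sensors.read_state(); print(s)
for n in ("scene","side"):
    im=viewer.read_camera(n); cv2.imwrite(f"pics/{n}0.png",im[:,:,::-1])
    p=viewer.camera_params(n); print(n,p)
E
```

```text
pics
{'time': 0.0, 'q': array([-1.17590929e+00,  2.64751157e-01,  1.60538326e+00,  3.82733719e-06,
        1.27372605e+00, -3.69353962e-02]), 'joint_vel': array([ 0.00158835, -0.00027803,  0.0006091 ,  0.00143146, -0.00215247,
        0.0007989 ]), 'joint_torque': array([ 1.45646700e-03, -5.15108836e+01, -3.67320371e+01, -1.72386308e-05,
        1.28930208e-02,  7.27019682e-06]), 'tool_pos': array([ 0.2821966 , -0.61236048,  0.22995839]), 'tcp_rot': array([-3.06646975e+00, -6.72567234e-01,  6.28061524e-04]), 'wrist_force': array([-0.7033792 ,  0.48306773,  0.56269984]), 'torque': array([ 0.02273739, -0.00477225,  0.01519193]), 'grip_force': 0.0, 'width': 1.002718275854388}
scene {'K': array([[395.82976502,   0.        , 251.21752889],
       [  0.        , 395.82976502, 194.21092595],
       [  0.        ,   0.        ,   1.        ]]), 'world_to_cam': array([[ 0.59220926,  0.80578047, -0.00245721, -0.30346254],
       [ 0.61460331, -0.4536713 , -0.6453256 , -0.19518701],
       [-0.52110552,  0.38065758, -0.76390368,  1.58883945],
       [ 0.        ,  0.        ,  0.        ,  1.        ]])}
side {'K': array([[430.18590531,   0.        , 260.25072558],
       [  0.        , 430.18590531, 191.46526032],
       [  0.        ,   0.        ,   1.        ]]), 'world_to_cam': array([[-0.70205792, -0.71209973, -0.00535364,  0.3697113 ],
       [-0.45072899,  0.45016819, -0.77083849,  0.32388993],
       [ 0.55132392, -0.53876022, -0.63700813,  1.4646489 ],
       [ 0.        ,  0.        ,  0.        ,  1.        ]])}
```

Run:
```python
import cv2,numpy as np
a=cv2.imread("pics/scene0.png");b=cv2.imread("pics/side0.png")
cv2.imwrite("pics/both.png",cv2.resize(np.vstack([a,b]),(800*3//4*1,600*3//2))[:,:] if 0 else np.hstack([cv2.resize(a,(400,300)),cv2.resize(b,(400,300))]))
```

```text
(no output)
```

View pics/scene0.png

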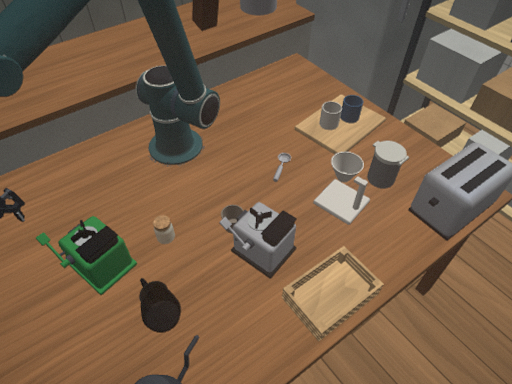

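View pics/side0.png

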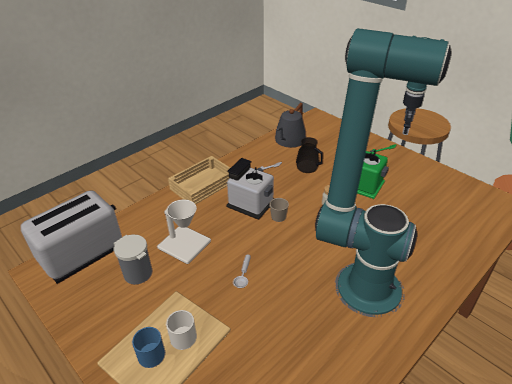

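Grinder candidates in the scene view are grey/steel at (265,240), green at (95,255), and the toaster at (465,185). The steel one with knob, hopper and side lever (paddle at about (228,224)) fits; in the side view it is at (250,190). I'll confirm it in an enlarged crop.

Run:
```python
import cv2,numpy as np
a=cv2.imread("pics/scene0.png")[195:280,215:305];b=cv2.imread("pics/side0.png")[150:235,215:305]
f=lambda i:cv2.resize(i,None,fx=4.4,fy=4.4,interpolation=cv2.INTER_CUBIC)
cv2.imwrite("pics/crop1.png",np.hstack([f(a),f(b)]))
```

```text
(no output)
```

View pics/crop1.png

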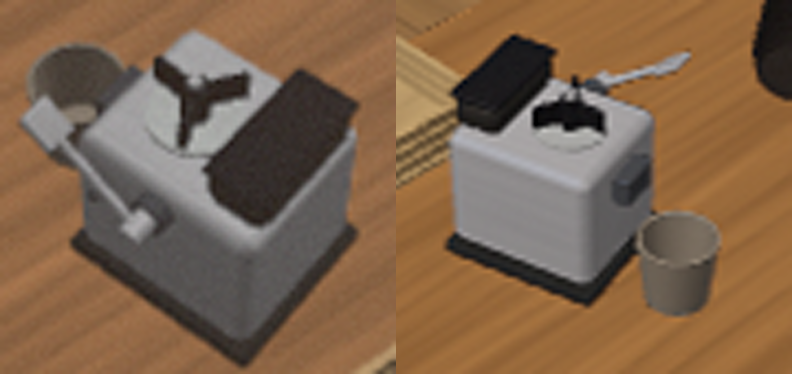

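The crop confirms it: grey grinder with a black three-winged knob. In the left crop the hub is at (198,85) → scene px (260,214), and the paddle is at (48,122) → (226,223). The base corners are at (72,242), (243,364) and (357,237).

```bash
cat > h.py <<'E'
import numpy as np, cv2
from scipy.spatial.transform import Rotation as R
from workcell import sensors, viewer
def ray(p,uv):
    W=p["world_to_cam"]; r=W[:3,:3].T@np.linalg.inv(p["K"])@np.array([*uv,1.]); return -W[:3,:3].T@W[:3,3], r
def onz(p,uv,z):
    c,r=ray(p,uv); return c+r*(z-c[2])/r[2]
def proj(p,X):
    X=p["world_to_cam"][:3,:3]@np.asarray(X,float)+p["world_to_cam"][:3,3]; x=p["K"]@X; return x[:2]/x[2]
E
python3 - <<'E'
from h import *
p=viewer.camera_params("scene"); s=viewer.camera_params("side")
c=lambda u,v:(215+u/4.4,195+v/4.4); d=lambda u,v:(215+(u-396)/4.4,150+v/4.4)
for n,q,z in (("hub",c(198,85),.174),("pad",c(48,122),.17),("bL",c(72,242),0),("bF",c(243,364),0),("bR",c(357,237),0),("w",c(155,60),.174),("w",c(247,72),.174),("w",c(186,112),.174)): print(n,onz(p,q,z).round(3))
for n,q,z in (("hub",d(572,100),.174),("bL",d(447,250),0),("bF",d(590,305),0)): print("side",n,onz(s,q,z).round(3))
E
```

```text
hub [ 0.581 -0.019  0.174]
pad [ 0.545 -0.113  0.17 ]
bL [ 0.537 -0.097  0.   ]
bF [ 0.689 -0.058  0.   ]
bR [0.657 0.073 0.   ]
w [ 0.548 -0.029  0.174]
w [0.592 0.014 0.174]
w [ 0.594 -0.038  0.174]
side hub [ 0.569 -0.014  0.174]
side bL [0.651 0.074 0.   ]
side bF [0.502 0.031 0.   ]
```

```bash
python3 -m inch '[0,0,-45,0,0,0,0, 0,0,-45,0,0,0,0, 20,-20,-35,0,0,0,0, 34,-34,0,0,0,0,0, 34,-34,0,0,0,0,0, 34,-34,0,0,0,0,0, 34,-34,0,0,0,0,0, 34,-34,0,0,0,0,0]' 40; python3 -m inch '[34,-34,0,0,0,-6,0, 34,-34,0,0,0,0,0, 34,-34,0,0,0,0,0, 34,-34,0,0,0,0,0, 34,-34,0,0,0,0,0, 34,-34,0,0,0,0,0, 30,-30,0,0,0,0,0, 20,-20,0,0,0,0,0]'; python3 -m inch '[0,0,0,0,0,-8.5,0, 0,0,0,0,0,-8.5,0, 0,0,0,0,0,-8.5,0, 0,0,0,0,0,-8.5,0, 0,0,0,0,0,-8.5,0, 0,0,0,0,0,-8.5,0, 0,0,0,0,0,-8.5,0, 0,0,0,0,0,-8.5,0]'
python3 - <<'E'
from h import *
s=sensors.read_state(); print(s["tool_pos"],s["q"]); M=R.from_rotvec(s["tcp_rot"]).as_matrix(); print(M.round(3), np.degrees(np.arctan2(M[1,0],M[0,0])))
p=viewer.camera_params("wrist"); im=viewer.read_camera("wrist"); cv2.imwrite("pics/w1.png",im[:,:,::-1])
np.savez("w1.npz",K=p["K"],W=p["world_to_cam"]); print(proj(p,(.578,-.017,.174)), -p["world_to_cam"][:3,:3].T@p["world_to_cam"][:3,3])
E
```

```text
time: 0.9
tool_pos: [0.3756, -0.359, 0.3558]
tcp_rot: [-3.068, -0.672, 0.0]
wrist_force: [0.3, -0.5, 0.5]
width: -0.001
grip_force: 0.0
time: 1.7
tool_pos: [0.4687, -0.0115, 0.3559]
tcp_rot: [-3.028, -0.836, 0.0]
wrist_force: [0.2, -0.1, 0.1]
width: -0.004
grip_force: 0.0
time: 2.5
tool_pos: [0.4685, -0.0143, 0.3557]
tcp_rot: [-2.038, -2.39, 0.001]
wrist_force: [-0.2, -0.0, -0.3]
width: -0.003
grip_force: 0.0
[ 0.46848614 -0.01428225  0.35571892] [-8.36128961e-02 -1.87568394e-01  1.84679951e+00 -1.87505266e-05
  1.48336412e+00 -2.42334026e-01]
[[-0.158  0.987 -0.001]
 [ 0.987  0.158  0.   ]
 [ 0.    -0.001 -1.   ]] 99.09413898407853
[343.27531477 187.04003119] [0.45591431 0.06367058 0.49835135]
```

View pics/w1.png

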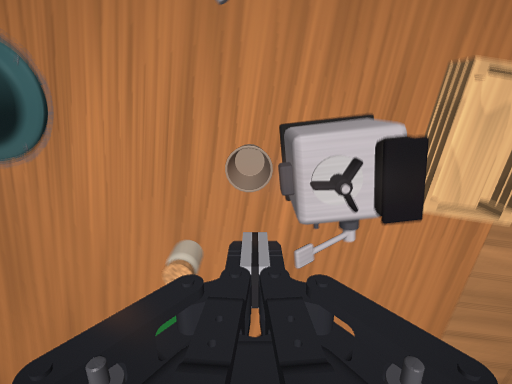

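The wrist picture shows the knob hub at about (345,187) with wings towards (313,184), (358,162) and (356,209). The hopper is at (400,180), the paddle at (304,257) and the cup at (249,168).

Run:
```python
from h import *
d=np.load("w1.npz"); p={"K":d["K"],"world_to_cam":d["W"]}
im=cv2.imread("pics/w1.png"); g=cv2.cvtColor(im,cv2.COLOR_BGR2GRAY)
m=(g<75).astype(np.uint8); n,l,st,ce=cv2.connectedComponentsWithStats(m)
k=l[183,318] or l[184,325]; print("knob",st[k],ce[k])
ys,xs=np.where(l==k); P=np.array([onz(p,(x,y),.174) for x,y in zip(xs,ys)])[:,:2]
H=onz(p,(345,187.5),.174)[:2]; print("hub",H)
v=P-H; r=np.hypot(*v.T); a=np.degrees(np.arctan2(v[:,1],v[:,0]))%360
for lo in (0,120,240):
    for q in [(r>15)&(r<40)]:
        pass
hist,_=np.histogram(a[r>20],36,(0,360)); print(hist)
# hopper & deck
k=l[180,400]; c=np.argwhere(l==k)[:,::-1].astype(np.float32)
bx=cv2.boxPoints(cv2.minAreaRect(c)); print("hopper",[(b.round(1),onz(p,b,.18)[:2].round(4)) for b in bx])
m2=((g>120)&(cv2.cvtColor(im,cv2.COLOR_BGR2HSV)[:,:,1]<40)).astype(np.uint8); n,l2,st2,_=cv2.connectedComponentsWithStats(m2)
k=l2[140,340]; print(st2[k])
for ang_row in (140,150,160,200,205,210):
    xs2=np.where(l2[ang_row]==k)[0]; print(ang_row,xs2.min(),xs2.max())
for col in (300,310,320,330,340,350,360,370):
    y2=np.where(l2[:,col]==k)[0]; print(col,y2.min(),y2.max())
c=cv2.resize(im[105:275,275:435],None,fx=3.5,fy=3.5,interpolation=cv2.INTER_CUBIC); cv2.imwrite("pics/w1c.png",c)
```

```text
knob [310 158  53  54 743] [341.18438762 181.96096904]
hub [ 0.58022019 -0.01723487]
[0 0 0 0 0 0 0 0 0 0 0 0 0 0 0 0 0 0 0 0 0 0 0 0 0 0 0 0 0 0 0 0 0 0 0 0]
hopper [(array([373.7, 222.8], dtype=float32), array([ 0.625 , -0.0548])), (array([375.2, 134.1], dtype=float32), array([0.5953, 0.0507])), (array([436.5, 135.2], dtype=float32), array([0.6638, 0.0605])), (array([435. , 223.9], dtype=float32), array([ 0.7008, -0.044 ]))]
[ 288  119  119  104 7342]
140 293 379
150 294 374
160 294 374
200 297 373
205 298 373
210 298 374
300 127 221
310 125 222
320 124 221
330 123 221
340 122 220
350 121 218
360 120 218
370 120 216
```

View pics/w1c.png

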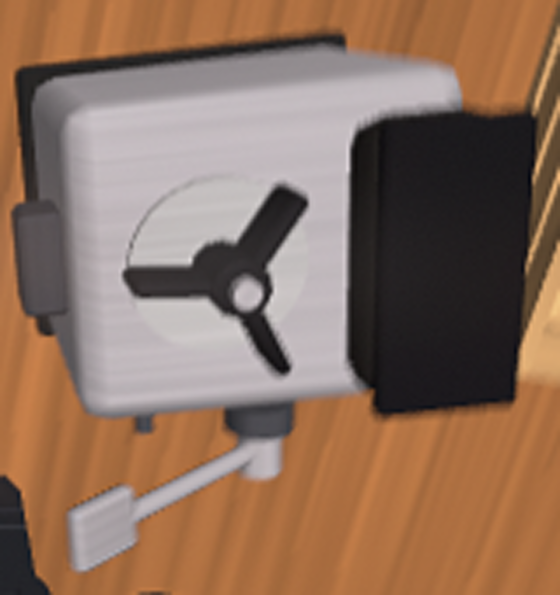

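Run:
```python
from h import *
d=np.load("w1.npz"); p={"K":d["K"],"world_to_cam":d["W"]}
c=lambda u,v:(275+u/3.5,105+v/3.5)
print("disc",onz(p,c(216,262),.142)[:2], "cap",onz(p,c(246,293),.178)[:2])
T=np.array([onz(p,c(*t),.174)[:2] for t in ((136,285),(297,198),(284,372))])
H=T.mean(0); v=T-H; print("tips mean",H,"r",np.hypot(*v.T),"ang",np.degrees(np.arctan2(v[:,1],v[:,0]))%360)
for n,a,b,z in (("front edge",(70,130),(90,400),.138),("right edge",(110,413),(360,388),.138),("left edge",(90,108),(340,92),.138),("hopfront",(350,135),(350,385),.142),("hoptopfront",(378,120),(372,410),.18)):
    A,B=onz(p,c(*a),z)[:2],onz(p,c(*b),z)[:2]; w=B-A; print(n,A,B,np.degrees(np.arctan2(w[1],w[0])))
print("paddle",onz(p,c(102,528),.176)[:2],onz(p,c(135,500),.17)[:2])
```

```text
disc [ 0.5789242  -0.01667499] cap [ 0.57941977 -0.01766672]
tips mean [ 0.57793475 -0.01683492] r [0.03577573 0.035375   0.0372225 ] ang [188.18169201  71.26628054 310.24969144]
front edge [0.5149558  0.02275935] [ 0.54469576 -0.08139604] -74.06412454192845
right edge [ 0.55383296 -0.08568033] [ 0.64999215 -0.05916897] 15.413680165311796
left edge [0.52053324 0.03172729] [0.6088119 0.0517378] 12.77166546616437
hopfront [0.61510552 0.03761242] [ 0.64357067 -0.05719708] -73.28839363755807
hoptopfront [0.60566052 0.04648998] [ 0.63405814 -0.05233559] -73.96794422843524
paddle [ 0.55067517 -0.11641282] [ 0.56219822 -0.10601376]
```

Measured: knob axis (0.578,-0.017), grinder yaw about 15°, one wing at 190° world, so about 235° (q≈3.75) is left. That is two strokes of about 118° behind the wing at the front.

```bash
python3 -m inch '[-21,41,0,0,0,0,0, -21,41,0,0,0,0,0, 0,0,39,0,0,0,0, 0,0,39,0,0,0,0, 0,0,39,0,0,0,0, 0,0,39,0,0,0,0, 0,0,0,0,0,0,0, 0,0,0,0,0,0,0]'
```

```text
time: 3.35
tool_pos: [0.5557, -0.0433, 0.1999]
tcp_rot: [-2.046, -2.381, 0.002]
wrist_force: [0.4, -0.2, 1.1]
width: -0.0
grip_force: 0.0
```

```bash
python3 -m inch '[0,0,20,0,0,0,0, 0,0,18,0,0,0,0, 0,0,0,0,0,0,0, 3,0,0,0,0,0,0, 3,0,0,0,0,0,0, 2,0,0,0,0,0,0, 0,0,0,0,0,0,0, 0,0,0,0,0,0,0]'
python3 - <<'E'
from h import *
im=viewer.read_camera("wrist"); cv2.imwrite("pics/w2.png",im[:,:,::-1])
E
```

```text
time: 4.15
tool_pos: [0.556, -0.0358, 0.1635]
tcp_rot: [2.044, 2.382, 0.002]
wrist_force: [1.8, -3.3, 1.8]
width: 0.001
grip_force: 1.4
```

View pics/w2.png

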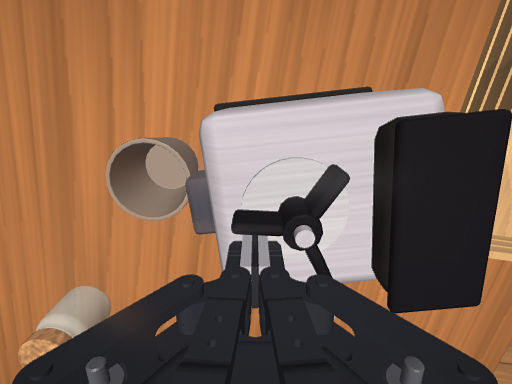

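The fingertips rest behind the front wing (wing at (260,222), fingers at (256,250)), with about 3.5 N of contact. Next comes stroke 1 as an arc around the axis.

```bash
python3 -m inch '[3.9,-1.8,0,0,0,8,0, 3.9,-1.8,0,0,0,8,0, 3.9,-1.8,0,0,0,8,0, 3.9,-1.8,0,0,0,8,0, 3.9,-1.8,0,0,0,8,0, 3.9,-1.8,0,0,0,8,0, 3.9,-1.8,0,0,0,8,0, 3.9,-1.8,0,0,0,8,0]'
python3 - <<'E'
from h import *
s=sensors.read_state(); M=R.from_rotvec(s["tcp_rot"]).as_matrix()
f=lambda:None
print("axis in tool mm",(M.T@(np.array([.5785,-.017,s["tool_pos"][2]])-s["tool_pos"])*1000).round(1),"yaw",np.degrees(np.arctan2(M[1,0],M[0,0])),"tool force",(M.T@s["wrist_force"]).round(1))
E
```

```text
time: 5.0
tool_pos: [0.5509, -0.0031, 0.1617]
tcp_rot: [-3.001, -0.929, 0.004]
wrist_force: [-1.0, -2.7, 0.7]
width: 0.002
grip_force: 1.2
axis in tool mm [15.  27.1 -0.1] yaw 34.399471569670425 tool force [-2.4  1.7 -0.7]
```

```bash
python3 -m inch '[3.9,-1.8,0,0,0,8,0, 3.9,-1.8,0,0,0,8,0, 3.9,-1.8,0,0,0,8,0, 3.9,-1.8,0,0,0,8,0, 3.9,-1.8,0,0,0,8,0, 3.9,-1.8,0,0,0,8,0, 3.9,-1.8,0,0,0,8,0, 0,0,0,0,0,0,0]'
python3 - <<'E'
from h import *
s=sensors.read_state(); M=R.from_rotvec(s["tcp_rot"]).as_matrix()
print("axis in tool mm",(M.T@(np.array([.5785,-.017,s["tool_pos"][2]])-s["tool_pos"])*1000).round(1),"yaw",np.degrees(np.arctan2(M[1,0],M[0,0])),"tool force",(M.T@s["wrist_force"]).round(1))
print(s["q"][5])
im=viewer.read_camera("wrist"); cv2.imwrite("pics/w3.png",im[:,:,::-1])
E
```

```text
time: 5.8
tool_pos: [0.5746, 0.0143, 0.1614]
tcp_rot: [-3.087, 0.58, 0.004]
wrist_force: [-0.4, -0.5, 0.7]
width: -0.004
grip_force: 0.2
axis in tool mm [15.  27.8 -0. ] yaw -21.28073610310791 tool force [-0.2  0.6 -0.7]
1.9229553520033627
```

View pics/w3.png

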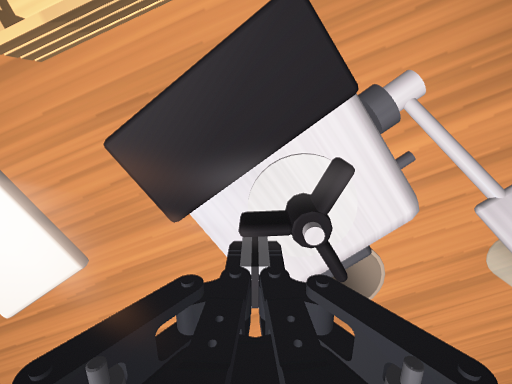

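Stroke 1 is done: the fingertips are at (256,245) behind the wing, which now points left, the rest of the knob is clear, and the next wing is at about 189°. I'll back off, lift, and swing back for stroke 2.

```bash
python3 -m inch '[-7,0,0,0,0,0,0, 0,0,-40,0,0,0,0, -3.8,3.6,0,0,0,-8.5,0, -3.8,3.6,0,0,0,-8.5,0, -3.8,3.6,0,0,0,-8.5,0, -3.8,3.6,0,0,0,-8.5,0, -3.8,3.6,0,0,0,-8.5,0, -3.8,3.6,0,0,0,-8.5,0]'; python3 -m inch '[-3.8,3.6,0,0,0,-8.5,0, -3.8,3.6,0,0,0,-8.5,0, -3.8,3.6,0,0,0,-8.5,0, -3.8,3.6,0,0,0,-8.5,0, -3.8,3.6,0,0,0,-8.5,0, -3.8,3.6,0,0,0,-8.5,0, -3.8,3.6,0,0,0,-8.5,0, 0,0,0,0,0,0,0]'
cat > st.py <<'E'
from h import *
s=sensors.read_state(); M=R.from_rotvec(s["tcp_rot"]).as_matrix()
print("axis in tool mm",(M.T@(np.array([.5785,-.017,s["tool_pos"][2]])-s["tool_pos"])*1000).round(1),"yaw",np.degrees(np.arctan2(M[1,0],M[0,0])).round(1),"tool force",(M.T@s["wrist_force"]).round(1))
E
python3 st.py
```

```text
time: 6.65
tool_pos: [0.546, -0.0044, 0.2022]
tcp_rot: [-3.033, -0.819, 0.0]
wrist_force: [-0.3, -0.0, -0.6]
width: 0.001
grip_force: 0.0
time: 7.45
tool_pos: [0.5518, -0.0394, 0.2023]
tcp_rot: [-2.234, -2.208, -0.0]
wrist_force: [0.7, 0.8, -0.3]
width: 0.002
grip_force: 0.0
axis in tool mm [22.7 26.4  0. ] yaw 89.3 tool force [0.8 0.7 0.3]
```

```bash
python3 -m inch '[-3.8,3.6,0,0,0,-8.5,0, 0,0,20,0,0,0,0, 0,0,20,0,0,0,0, 0,0,0,0,0,0,0, 4,0,0,0,0,0,0, 4,0,0,0,0,0,0, 0,0,0,0,0,0,0, 0,0,0,0,0,0,0]'; python3 st.py
```

```text
time: 8.25
tool_pos: [0.5549, -0.035, 0.1631]
tcp_rot: [2.066, 2.366, 0.001]
wrist_force: [-1.4, -1.9, 0.2]
width: 0.0
grip_force: 0.6
axis in tool mm [14.6 25.8  0. ] yaw 97.7 tool force [-1.7 -1.6 -0.2]
```

```bash
python3 -m inch '[3.9,-1.8,0,0,0,8,0, 3.9,-1.8,0,0,0,8,0, 3.9,-1.8,0,0,0,8,0, 3.9,-1.8,0,0,0,8,0, 3.9,-1.8,0,0,0,8,0, 3.9,-1.8,0,0,0,8,0, 3.9,-1.8,0,0,0,8,0, 3.9,-1.8,0,0,0,8,0]'; python3 st.py
```

```text
time: 9.05
tool_pos: [0.5525, -0.003, 0.1632]
tcp_rot: [3.008, 0.902, 0.001]
wrist_force: [-2.0, -3.7, -0.2]
width: 0.004
grip_force: 1.3
axis in tool mm [14. 26.  0.] yaw 33.4 tool force [-3.7  2.   0.2]
```

```bash
python3 -m inch '[3.9,-1.8,0,0,0,8,0, 3.9,-1.8,0,0,0,8,0, 3.9,-1.8,0,0,0,8,0, 3.9,-1.8,0,0,0,8,0, 2,-1,0,0,0,4,0, 2,-1,0,0,0,4,0, 1,-0.5,0,0,0,2,0, 0,0,0,0,0,0,0]'; python3 st.py; python3 -m inch '[1,-0.5,0,0,0,2,0, 1,-0.5,0,0,0,2,0, 1,-0.5,0,0,0,2,0, 0,0,0,0,0,0,0, 0,0,0,0,0,0,0, 0,0,0,0,0,0,0, 0,0,0,0,0,0,0, 0,0,0,0,0,0,0]'; python3 st.py
```

```text
time: 9.85
tool_pos: [0.5689, 0.0123, 0.1628]
tcp_rot: [-3.133, 0.227, -0.0]
wrist_force: [-1.2, -0.8, 0.1]
width: 0.003
grip_force: 0.8
axis in tool mm [13.7 27.6 -0. ] yaw -8.3 tool force [-1.1  1.  -0.1]
time: 10.65
tool_pos: [0.5721, 0.0132, 0.1624]
tcp_rot: [-3.117, 0.389, -0.0]
wrist_force: [-0.7, 0.1, 0.5]
width: -0.002
grip_force: 0.5
axis in tool mm [13.6 27.7 -0. ] yaw -14.2 tool force [-0.7  0.1 -0.5]
```

```bash
python3 -m inch '[1,-0.5,0,0,0,2,0, 1,0,0,0,0,1,0, 0,0,0,0,0,0,0, 0,0,0,0,0,0,0, 0,0,0,0,0,0,0, 0,0,0,0,0,0,0, 0,0,0,0,0,0,0, 0,0,0,0,0,0,0]'; python3 st.py; python3 -m inch '[1,0,0,0,0,0,0, 1,0,0,0,0,0,0, 0,0,0,0,0,0,0, 0,0,0,0,0,0,0, 0,0,0,0,0,0,0, 0,0,0,0,0,0,0, 0,0,0,0,0,0,0, 0,0,0,0,0,0,0]'; python3 st.py
```

```text
time: 11.45
tool_pos: [0.5728, 0.0137, 0.1622]
tcp_rot: [-3.105, 0.471, 0.005]
wrist_force: [-6.0, 2.4, 3.9]
width: -0.002
grip_force: 2.9
axis in tool mm [14.5 27.6 -0.1] yaw -17.2 tool force [-6.5 -0.5 -3.8]
time: 12.25
tool_pos: [0.573, 0.0136, 0.1622]
tcp_rot: [-3.105, 0.471, 0.01]
wrist_force: [-10.1, 4.1, 7.6]
width: 0.001
grip_force: 5.5
axis in tool mm [14.3 27.6 -0.1] yaw -17.2 tool force [-10.9  -0.9  -7.5]
```

The knob holds firm (force rises with no motion), so it is at its stop. I'll back off, lift, and check with a picture.

```bash
python3 -m inch '[-5,0,0,0,0,0,0, -6,0,0,0,0,0,0, 0,0,-45,0,0,0,0, 0,0,-45,0,0,-8,0, 0,0,0,0,0,-8,0, 0,0,0,0,0,-8,0, 0,0,0,0,0,-8,0, 0,0,0,0,0,0,0]'; python3 st.py
python3 - <<'E'
from h import *
s=sensors.read_state();p=viewer.camera_params("wrist"); im=viewer.read_camera("wrist"); cv2.imwrite("pics/w4.png",im[:,:,::-1]); np.savez("w4.npz",K=p["K"],W=p["world_to_cam"])
M=R.from_rotvec(s["tcp_rot"]).as_matrix()
print(s["tool_pos"],"to paddle in tool mm",(M.T@(np.array([.539,-.120,.19])-s["tool_pos"])*1000).round(1))
E
```

```text
time: 13.05
tool_pos: [0.5657, 0.0155, 0.2524]
tcp_rot: [3.115, 0.403, 0.002]
wrist_force: [0.6, -0.5, -0.4]
width: -0.002
grip_force: 0.0
axis in tool mm [ 4.1 34.7  0. ] yaw 14.8 tool force [0.5 0.6 0.4]
[0.56566631 0.0155038  0.25244063] to paddle in tool mm [-60.4 124.2  62.4]
```

View pics/w4.png

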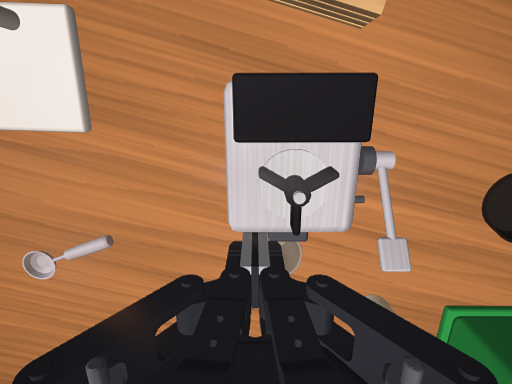

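The front wing points straight to the grinder's front (hub (299,198), tip (296,235)), so the knob is tight. The lever is still raised, with the paddle at (394,254). Next is the move over to the paddle.

```bash
python3 -m inch '[-20,41,0,0,0,0,0, -20,41,0,0,0,0,0, -20,42,0,0,0,0,0, 0,0,20,0,0,0,0, 0,0,20,0,0,0,0, 0,0,15,0,0,0,0, 0,0,0,0,0,0,0, 0,0,0,0,0,0,0]'; python3 st.py
python3 - <<'E'
from h import *
im=viewer.read_camera("wrist"); cv2.imwrite("pics/w5.png",im[:,:,::-1])
E
```

```text
time: 13.9
tool_pos: [0.539, -0.1192, 0.1971]
tcp_rot: [-3.116, -0.402, 0.001]
wrist_force: [0.9, -0.7, -0.3]
width: 0.0
grip_force: 0.0
axis in tool mm [ 64.2 -88.8  -0. ] yaw 14.7 tool force [0.7 0.9 0.3]
```

View pics/w5.png

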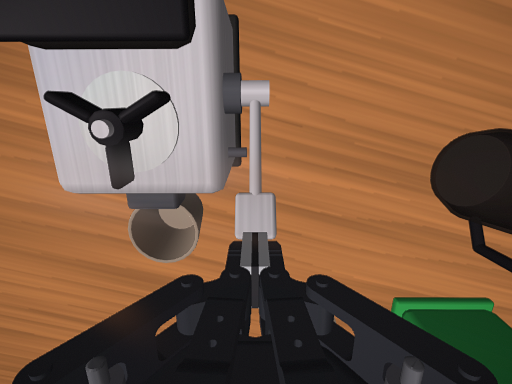

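The fingertips (256,250) stand over the outer half of the paddle (255,215) and are centred sideways. Now I press down.

```bash
python3 -m inch '[0,0,8,0,0,0,0, 0,0,8,0,0,0,0, 0,0,8,0,0,0,0, 0,0,8,0,0,0,0, 0,0,8,0,0,0,0, 0,0,8,0,0,0,0, 0,0,8,0,0,0,0, 0,0,6,0,0,0,0]'; python3 st.py;  python3 -m inch '[0,0,2,0,0,0,0, 0,0,2,0,0,0,0, 0,0,2,0,0,0,0, 0,0,1,0,0,0,0, 0,0,0,0,0,0,0, 0,0,0,0,0,0,0, 0,0,0,0,0,0,0, 0,0,0,0,0,0,0]'; python3 st.py
```

```text
time: 14.75
tool_pos: [0.5385, -0.1195, 0.1342]
tcp_rot: [-3.115, -0.403, 0.002]
wrist_force: [-1.0, -0.8, 1.7]
width: -0.001
grip_force: 0.9
axis in tool mm [ 64.8 -88.9  -0. ] yaw 14.7 tool force [-1.2  0.5 -1.7]
time: 15.55
tool_pos: [0.539, -0.1195, 0.129]
tcp_rot: [3.116, 0.403, 0.0]
wrist_force: [-3.4, 0.1, 5.0]
width: -0.001
grip_force: 2.7
axis in tool mm [ 64.3 -89.1   0. ] yaw 14.7 tool force [-3.3 -1.  -5. ]
```

```bash
python3 -m inch '[0,0,1,0,0,0,0, 0,0,1,0,0,0,0, 0,0,1,0,0,0,0, 0,0,0,0,0,0,0, 0,0,0,0,0,0,0, 0,0,0,0,0,0,0, 0,0,0,0,0,0,0, 0,0,0,0,0,0,0]'; python3 st.py
```

```text
time: 16.35
tool_pos: [0.5391, -0.1196, 0.1286]
tcp_rot: [3.115, 0.403, 0.001]
wrist_force: [-9.8, 1.7, 19.1]
width: -0.0
grip_force: 9.8
axis in tool mm [ 64.2 -89.2  -0. ] yaw 14.7 tool force [ -9.   -4.1 -19.1]
```

Firm stop at a height of 0.129. I'll lift clear and verify.

```bash
python3 -m inch '[0,0,-10,0,0,0,0, 0,0,-30,0,0,0,0, 0,0,-40,0,0,0,0, -20,0,-40,0,0,0,0, -40,0,0,0,0,0,0, 0,0,0,0,0,0,0, 0,0,0,0,0,0,0, 0,0,0,0,0,0,0]'
python3 - <<'E'
from h import *
im=viewer.read_camera("wrist"); cv2.imwrite("pics/w6.png",im[:,:,::-1])
E
```

```text
time: 17.15
tool_pos: [0.4814, -0.1346, 0.2448]
tcp_rot: [-3.115, -0.403, -0.0]
wrist_force: [0.0, 0.0, -0.2]
width: -0.001
grip_force: 0.0
```

View pics/w6.png

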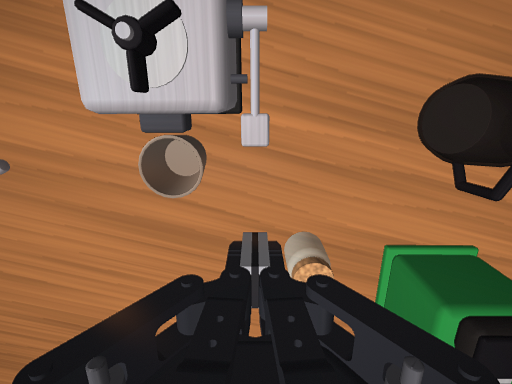

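The lever is down (paddle at (255,130)), the front wing still points forward (tip (139,88)), the cup (172,165) and the jar stand in place, and the arm touches nothing.

```bash
python3 -c "
from workcell import job; print(job.finish_job())"
```

```text
the job is handed in; nothing more can be done
None
```

I turned the knob clockwise to its stop in two strokes, then pressed the side lever down to its stop. The last picture shows the cup, jar and carafe standing undisturbed and the arm clear; the job is handed in, but no verdict was returned.

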